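Stand the reagent bottles in their drip dishes

ROBOT

A 6-joint arm with a two-finger parallel gripper is mounted at the origin on the work surface. World frame = base frame: x ahead of the robot, y to its left, z up, the work surface at z = 0. Lengths are in mm, angles in rad, forces in N, time in s.
With the tool pointing down it reaches from about 275 to 750 mm from the base axis. Payload 10.2 kg.
Tool frame: the origin (TCP) lies midway between the tips of the shut fingers; the grasp point (between the pads) lies 19 mm behind it; z points along the fingers, y is the line along which they close (so a half turn about z gives the same grasp; the last joint's range is limited). The gripper opens to 85 mm and grips with 20 to 120 N. Pads are 22 mm wide; open, the fingers measure 114 mm over their backs; the gripper's body (76 mm by 85 mm) begins 54 mm behind the grasp point. The pads swing forward as they close: fully open they stand 13 mm farther back than shut.
Start: joints at [1.009, 0.313, 1.498, -0, 1.331, -0.223], TCP at [174.5, 495.158, 231.294] pointing down, gripper open.
Joint ranges: [-2.94, 2.94], [-0.97, 2.17], [0.19, 2.56], [-1.23, 4.37], [0.02, 3.11], [-2.88, 2.88]. Speed limits (rad/s): [2.39, 2.39, 3.01, 3.14, 3.14, 3.14].

INTERFACE

Orientations are given as a unit quaternion [w, x, y, z].
In Python, from rig import ctrl gives the robot as it stands.
- The arm moves only by the tool send_rows, never from a script. Its argument "targets" is a list of rows, each an object with "offset": the shift along the world's x, y, z in cm, a list of three; "spin": the turn about the world's z in rad. A call has 1 to 8 rows; each row is the pose to reach, as a shift and turn from the pose commanded when the call began; what a row does not reach only later rows make up. A row lasts 1/12 s, in which the tool goes at most 41.7 mm and 7.16 degrees, less where a joint would pass 70% of its speed; a pose out of reach is approached as far as the arm can. A call with a gripper value outside its range is refused whole. "grip" is the opening, from 0 (shut) to 1 (fully open), set as the call begins (left out, the last holds). The fingers move at their own pace and stop on an object; "squeeze" is the grip in N (left out, the last holds). Time passes only in rows, so rows that repeat a pose let the fingers close. It gives the time, the measured TCP pose, the force, the opening and the grip force at its end, in the units of the state.
- ctrl.sense(): the state, without advancing time (a new reading comes with each control period).
- ctrl.capture(name): name is "scene" or "top" or "wrist"; returns (picture, depth): 420x560x3 uint8, red, green, blue; 420x560 float32, mm along the optical axis (not along the pixel's ray), 0 where there is no reading.
- ctrl.calibration(name): a dict with "fx", "fy", "cx", "cy" (pixels), "view" (4x4, takes a point from world to camera coordinates); the wrist camera has in their place "mount" (4x4, takes a point from camera to tool coordinates, whose origin is the TCP and whose axes are the flange's). Camera axes: x right, y down, z forward; pixel columns grow to the right and rows downward; lengths in mm; the calibration is good to about 2 mm. A picture is of the moment at which its call begins: read the wrist's pose just before it. calibration takes no time and is no camera call.
- ctrl.finish_job(): hands the job in; it is judged then, once.
Trained networks look in the newest picture that a camera, given by its name, has taken for a name from the list of things; names that differ only in an ending like _2 or _b are one class to them, and where a whole thing is asked for, a point or a joint stands for the part that bears it (a point fixed in the world has none). Each returns a list of dicts, best first, with "conf" (0 to 1); they miss things now and then, are a little off and sometimes report something else, mostly with a low value. They report only what shows in the picture. A call takes as long as a camera call. They do not tell look-alikes from the thing itself.
- ctrl.search_frame(camera, query): "box" ([left, top, right, bottom] in pixels, round what is visible of it).
- ctrl.place_of(camera, query): "uv" ([column, row] in pixels: a listed point, or the origin of a listed thing).
The state is a dict: "time_s": time; "joints": joint angles; "dq": joint speeds; "tau": joint torques, N m; "eef_pos": TCP position; "ee_rot": TCP orientation; "force": force on the tool from outside, world axes, zero at the start; "wrist_torque": the same for the moment, N m; "grip_width": opening from 0.0 (shut) to 1.0 (fully open); "grip_force": force on a finger pad.
Only numpy, scipy, OpenCV 4.12 (cv2) and the standard library are available. Lean on these libraries where they do the work, as an engineer would, in place of code of your own. Each camera call takes 0.05 s, during which the arm holds its last target. There are 200 camera calls.

TASK

Stand each of the four narrow-necked amber bottles upright, flat on the floor of the steel drip dish of its own size: the smallest bottle in the smallest dish, and so on up to the largest in the largest. Set the bottles down without dropping or tipping them over, let go of them, and leave the two squat jars where they stand.

Things in the scene. Friction and masses are not known exactly. Their poses are not given: they have to be found in the camera images.
- bottle_s_mid (a point): The smallest of four amber glass bottles with narrow necks, white screw caps and paper labels, all alike but for size; upright, closed, loose. Body 30 mm across and straight up to 26 mm, 70 mm tall over the cap; cap 20 mm across and 22 mm high, at the very top, with an 8 mm bare neck 16 mm across under it and a sloping shoulder below that. This point is on its axis half-way up, 35 mm above its underside; z is up along the axis. It can be lifted by its cap.
- bottle_m_mid (a point): The second smallest of four amber glass bottles with narrow necks, white screw caps and paper labels, all alike but for size; upright, closed, loose. Body 42 mm across and straight up to 46 mm, 90 mm tall over the cap; cap 24 mm across and 22 mm high, at the very top, with an 8 mm bare neck 20 mm across under it and a sloping shoulder below that. This point is on its axis half-way up, 45 mm above its underside; z is up along the axis. It can be lifted by its cap.
- bottle_l_mid (a point): The second largest of four amber glass bottles with narrow necks, white screw caps and paper labels, all alike but for size; upright, closed, loose. Body 54 mm across and straight up to 66 mm, 110 mm tall over the cap; cap 28 mm across and 22 mm high, at the very top, with an 8 mm bare neck 24 mm across under it and a sloping shoulder below that. This point is on its axis half-way up, 55 mm above its underside; z is up along the axis. It can be lifted by its cap.
- bottle_xl_mid (a point): The largest of four amber glass bottles with narrow necks, white screw caps and paper labels, all alike but for size; upright, closed, loose. Body 66 mm across and straight up to 86 mm, 130 mm tall over the cap; cap 32 mm across and 22 mm high, at the very top, with an 8 mm bare neck 28 mm across under it and a sloping shoulder below that. This point is on its axis half-way up, 65 mm above its underside; z is up along the axis. It can be lifted by its cap.
- dish_s: The smallest of four round steel drip dishes, fixed to the bench: 50 mm across inside, 58 mm outside, rim 14 mm high, flat inner floor 4 mm above the bench. Origin: centre of its underside, on the bench; z up.
- dish_m: The second smallest of four round steel drip dishes, fixed to the bench: 64 mm across inside, 72 mm outside, rim 14 mm high, flat inner floor 4 mm above the bench. Origin: centre of its underside, on the bench; z up.
- dish_l: The second largest of four round steel drip dishes, fixed to the bench: 80 mm across inside, 88 mm outside, rim 14 mm high, flat inner floor 4 mm above the bench. Origin: centre of its underside, on the bench; z up.
- dish_xl: The largest of four round steel drip dishes, fixed to the bench: 96 mm across inside, 104 mm outside, rim 14 mm high, flat inner floor 4 mm above the bench. Origin: centre of its underside, on the bench; z up.
- jar_1_mid (a point): A squat wide jar that is not one of the bottles: amber, 54 mm across, with a white lid 58 mm across that covers it, 42 mm tall in all, no neck; loose. This point is on its axis half-way up, 21 mm above its underside. It may stand anywhere among the bottles and dishes (two such jars).
- jar_2_mid (a point): A squat wide jar that is not one of the bottles: amber, 54 mm across, with a white lid 58 mm across that covers it, 42 mm tall in all, no neck; loose. This point is on its axis half-way up, 21 mm above its underside. It may stand anywhere among the bottles and dishes (two such jars).
There are look-alikes about, which are no part of the job. Leave any yellow look-alike of the part that bears bottle_s_mid alone.

How it is judged:
By the outcome, as a careful person would: the job done as asked, in the order asked, and still so for the second after the job is handed in, with the robot touching nothing.
It also fails if it takes over 115 s, if anything falls off the work surface, if the arm or the gripper's body presses on something with over 40 N, if the wrist force passes 120 N, or if a joint passes its speed limit or range.

## Working session

There is one attempt and no reset: what is moved stays moved. The work goes in short steps, Python scripts to look and compute and a tool call to move; the robot and the scene stay as the last step left them, time stands still between calls to the robot, and variables do not carry over. Pictures are saved under pics/ and viewed, at most 14 in all, crops included, and the job is handed in when it is done.

Besides the shell and the picture viewer there is one more tool, called after ">>>" as a command line: name --argument value ..., lists and objects as JSON in quotes. send_rows: Moves the arm, as the interface text tells. Its arguments: {"type":"object","properties":{"targets":{"type":"array"},"grip":{"type":"number"},"squeeze":{"type":"number"}},"required":["targets"]}

```bash
ls; mkdir -p pics; cat > h.py <<'E'
import numpy as np, cv2
from rig import ctrl
def cap(n,fn=None):
    s=ctrl.sense(); p,d=ctrl.capture(n)
    if fn: cv2.imwrite('pics/'+fn,cv2.cvtColor(p,cv2.COLOR_RGB2BGR))
    return s,p,d
def c2w(n,s=None):
    c=ctrl.calibration(n)
    if n!='wrist': return c,np.linalg.inv(np.array(c['view']))
    from scipy.spatial.transform import Rotation as R
    w,x,y,z=s['ee_rot']; T=np.eye(4); T[:3,:3]=R.from_quat([x,y,z,w]).as_matrix(); T[:3,3]=s['eef_pos']
    return c,T@np.array(c['mount'])
def cloud(n,d,s=None):
    c,T=c2w(n,s); v,u=np.mgrid[:d.shape[0],:d.shape[1]]
    P=np.stack([(u-c['cx'])/c['fx']*d,(v-c['cy'])/c['fy']*d,d],-1)
    W=P@T[:3,:3].T+T[:3,3]; W[d<=0]=np.nan; return W
def atz(n,uv,z,s=None):
    c,T=c2w(n,s); r=T[:3,:3]@np.array([(uv[0]-c['cx'])/c['fx'],(uv[1]-c['cy'])/c['fy'],1]); o=T[:3,3]
    return o+r*(z-o[2])/r[2]
E
python3 - <<'E'
from h import *
print(ctrl.sense())
s,p,d=cap('top','top0.png'); s,p2,d2=cap('scene','scene0.png')
H={'bottle_s_mid':35,'bottle_m_mid':45,'bottle_l_mid':55,'bottle_xl_mid':65,'dish_s':0,'dish_m':0,'dish_l':0,'dish_xl':0,'jar_1_mid':21}
for q,z in H.items():
  for n in('top','scene'):
    for r in ctrl.place_of(n,q)[:4]: print(q,n,round(r['conf'],2),np.round(r['uv']),np.round(atz(n,r['uv'],z)[:2]))
E
```

```text
pics
{'time_s': 0.0, 'joints': array([ 1.00857673e+00,  3.13437658e-01,  1.49842952e+00, -3.65542520e-05,
        1.33099769e+00, -2.23404691e-01]), 'dq': array([-1.13415810e-03,  1.13958953e-03, -5.06065353e-05,  1.11301329e-03,
       -3.81085529e-04,  3.31606017e-04]), 'tau': array([-7.97931152e-04, -4.12266612e+01, -2.59741312e+01, -2.71092194e-04,
        4.17535906e-03, -3.32100376e-05]), 'eef_pos': array([174.37672226, 494.9233603 , 230.74423899]), 'ee_rot': array([-2.27093518e-04,  1.68593992e-01,  9.85685376e-01, -5.94450895e-04]), 'force': array([-0.37157951,  0.12078581,  0.35233691]), 'wrist_torque': array([-0.01560781,  0.008086  ,  0.02267435]), 'grip_force': 0.0, 'grip_width': 1.000705427669513}
bottle_s_mid top 0.73 [249. 184.] [612. 120.]
bottle_s_mid top 0.61 [328. 234.] [471. -87.]
bottle_s_mid top 0.5 [318. 209.] [539. -62.]
bottle_s_mid scene 0.64 [396. 204.] [612. 256.]
bottle_s_mid scene 0.58 [239. 206.] [475. -89.]
bottle_s_mid scene 0.51 [264. 214.] [525. -47.]
bottle_m_mid top 0.62 [267. 244.] [449.  74.]
bottle_m_mid top 0.34 [397. 178.] [ 615. -274.]
bottl
[... 582 characters left out ...]
m top 0.86 [170. 247.] [450. 343.]
dish_m top 0.78 [211. 238.] [471. 229.]
dish_m top 0.62 [194. 193.] [596. 275.]
dish_m scene 0.9 [395. 205.] [584. 281.]
dish_m scene 0.76 [390. 173.] [469. 342.]
dish_m scene 0.58 [359. 182.] [471. 244.]
dish_l top 0.86 [170. 247.] [450. 343.]
dish_l top 0.78 [211. 238.] [471. 229.]
dish_l top 0.62 [194. 193.] [596. 275.]
dish_l scene 0.9 [395. 205.] [584. 281.]
dish_l scene 0.76 [390. 173.] [469. 342.]
dish_l scene 0.58 [359. 182.] [471. 244.]
dish_xl top 0.73 [374. 236.] [ 463. -211.]
dish_xl top 0.67 [191. 193.] [595. 283.]
dish_xl scene 0.89 [188. 224.] [ 453. -210.]
jar_1_mid top 0.8 [242. 185.] [612. 140.]
jar_1_mid scene 0.82 [349. 221.] [606. 132.]
```

View pics/top0.png

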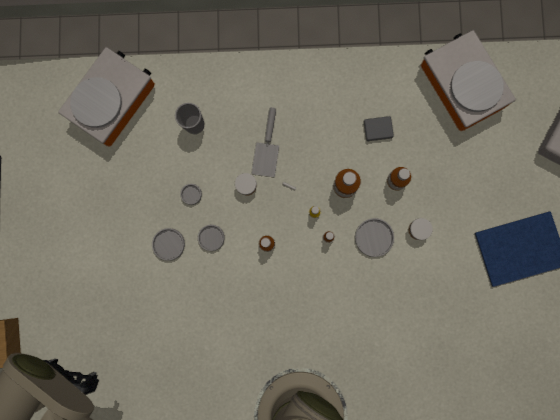

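View pics/scene0.png

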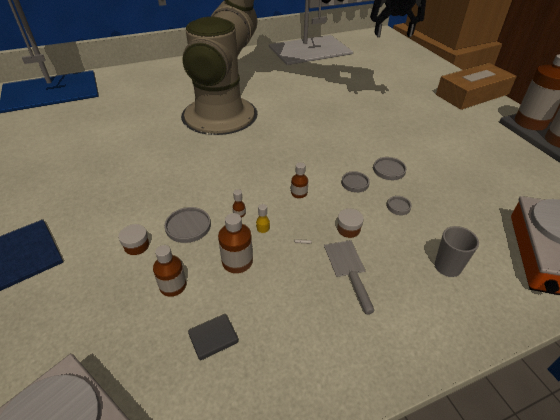

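Top view: amber bottles s (328,237), m (267,243), xl (347,182), l (400,178). The yellow look-alike is at (315,212) and the jars at (245,184) and (420,230). Dishes: s (191,195), m (211,238), l (169,245), xl (374,238). The scene view agrees with this layout.

```bash
python3 - <<'E'
from h import *
W={n:cloud(n,cap(n)[2]) for n in('top','scene')}
B={'s':(471,-87,70,12),'m':(449,74,90,14),'l':(613,-282,110,16),'xl':(606,-134,130,18),'yel':(539,-62,70,12)}
for k,(x,y,h,r) in B.items():
  for n,w in W.items():
    m=(np.hypot(w[...,0]-x,w[...,1]-y)<50)&(w[...,2]>h-8)&(w[...,2]<h+10)
    q=w[m]; print(k,n,len(q),np.round(np.median(q,0)), np.round((q.min(0)+q.max(0))/2) if len(q) else '')
D={'s':(592,278,29),'m':(471,235,36),'l':(455,343,44),'xl':(460,-210,52)}
for k,(x,y,r) in D.items():
  for n,w in W.items():
    m=(np.hypot(w[...,0]-x,w[...,1]-y)<r+20)&(w[...,2]>8)&(w[...,2]<20)
    q=w[m]; print('dish',k,n,len(q),np.round((q.min(0)+q.max(0))/2),np.round(q.max(0)-q.min(0)))
E
```

```text
s top 44 [465. -87.  69.] [465. -87.  70.]
s scene 56 [469. -89.  70.] [465. -88.  67.]
m top 66 [452.  77.  89.] [452.  77.  90.]
m scene 67 [455.  76.  89.] [452.  77.  87.]
l top 98 [ 613. -277.  109.] [ 613. -278.  109.]
l scene 175 [ 618. -279.  110.] [ 615. -279.  107.]
xl top 129 [ 603. -138.  129.] [ 603. -139.  129.]
xl scene 191 [ 607. -139.  130.] [ 604. -139.  127.]
yel top 48 [532. -52.  70.] [533. -52.  69.]
yel scene 64 [537. -54.  70.] [535. -53.  67.]
dish s top 113 [602. 284.  14.] [76. 56. 11.]
dish s scene 143 [593. 282.  12.] [59. 60.  9.]
dish m top 141 [472. 229.  14.] [68. 84. 12.]
dish m scene 162 [473. 230.  13.] [72. 73.  9.]
dish l top 205 [457. 346.  14.] [87. 86. 12.]
dish l scene 189 [459. 345.  12.] [88. 87.  9.]
dish xl top 234 [ 461. -210.   14.] [102. 102.  12.]
dish xl scene 320 [ 461. -211.   12.] [105. 103.   9.]
```

>>> send_rows --targets '[{"offset": [3, -4, 0], "spin": -0.1}, {"offset": [6, -8, 0], "spin": -0.2}, {"offset": [9, -12, 0], "spin": -0.3}, {"offset": [12, -16, 0], "spin": -0.34}, {"offset": [15, -20, 0], "spin": -0.34}, {"offset": [18, -24, 0], "spin": -0.34}, {"offset": [20, -28, 0], "spin": -0.34}, {"offset": [22, -32, 0], "spin": -0.34}]'

```text
time_s: 1.77
eef_pos: [368.0, 221.8, 231.5]
ee_rot: [0.0, 0.333, 0.943, 0.0]
force: [1.1, 0.3, 0.1]
grip_width: 0.999
grip_force: 0.0
```

>>> send_rows --targets '[{"offset": [9.7, -31, 0], "spin": 0.68}, {"offset": [9.7, -31, 0], "spin": 0.68}, {"offset": [9.7, -31, 0], "spin": 0.68}, {"offset": [9.7, -31, 0], "spin": 0.68}, {"offset": [9.7, -31, 0], "spin": 0.68}, {"offset": [9.7, -31, 0], "spin": 0.68}, {"offset": [9.7, -31, 0], "spin": 0.68}, {"offset": [9.7, -31, 0], "spin": 0.68}]' --grip 0.65

```text
time_s: 2.43
eef_pos: [453.9, -54.1, 231.5]
ee_rot: [0.0, -0.003, 1.0, -0.0]
force: [0.7, 0.8, 0.4]
grip_width: 0.648
grip_force: 0.0
```

```bash
python3 - <<'E'
from h import *
s,p,d=cap('wrist','w0.png'); w=cloud('wrist',d,s)
print(s['eef_pos'],s['ee_rot'],s['joints'],s['grip_width'])
m=(np.hypot(w[...,0]-465,w[...,1]+88)<40)&(w[...,2]>60)&(w[...,2]<78); q=w[m]
print(len(q),np.median(q,0),q.min(0),q.max(0))
E
```

```text
[453.9092288  -54.08081835 231.54043756] [ 2.96195328e-04 -2.53205873e-03  9.99996748e-01 -7.16710929e-05] [-3.75882108e-01  1.61992100e-01  1.68956119e+00  8.91621370e-05
  1.28943592e+00 -1.95176729e+00] 0.6481391774925929
426 [463.62368694 -87.40194439  69.90747561] [454.73931307 -97.23950108  60.01383462] [473.85245283 -78.03201136  72.04715561]
```

View pics/w0.png

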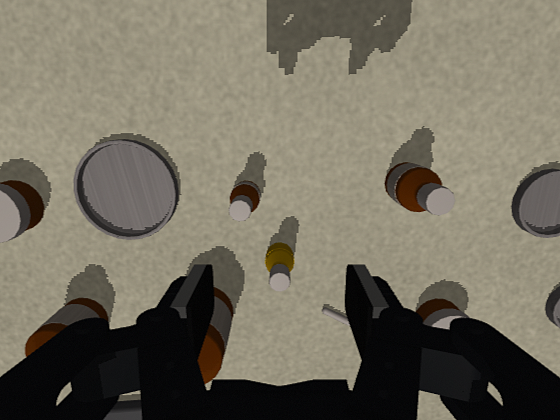

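The wrist view shows the s bottle cap at (240,208), with the yellow look-alike below it at (280,280). All three cameras put s at about (465,-88).

>>> send_rows --targets '[{"offset": [1.1, -3.4, 0], "spin": 0}, {"offset": [1.1, -3.4, -4], "spin": 0}, {"offset": [1.1, -3.4, -8], "spin": 0}, {"offset": [1.1, -3.4, -12], "spin": 0}, {"offset": [1.1, -3.4, -15], "spin": 0}, {"offset": [1.1, -3.4, -17], "spin": 0}, {"offset": [1.1, -3.4, -19], "spin": 0}, {"offset": [1.1, -3.4, -19], "spin": 0}]'

```text
time_s: 3.15
eef_pos: [463.0, -85.4, 38.3]
ee_rot: [-0.003, -0.0, 1.0, 0.001]
force: [-0.9, 0.1, -0.3]
grip_width: 0.65
grip_force: 0.0
```

>>> send_rows --targets '[{"offset": [0, 0, 0], "spin": 0}, {"offset": [0, 0, 0], "spin": 0}, {"offset": [0, 0, 0], "spin": 0}, {"offset": [0, 0, 0], "spin": 0}, {"offset": [0, 0, 0], "spin": 0}, {"offset": [0, 0, 0], "spin": 0}]' --grip 0 --squeeze 40

```text
time_s: 3.65
eef_pos: [465.5, -86.5, 42.5]
ee_rot: [0.001, -0.001, 1.0, -0.0]
force: [0.7, -0.3, 6.8]
grip_width: 0.221
grip_force: 39.2
```

>>> send_rows --targets '[{"offset": [0, 0, 1], "spin": 0}, {"offset": [0, 0, 3], "spin": 0}, {"offset": [0, 0, 6], "spin": 0}, {"offset": [0, 0, 9], "spin": 0}, {"offset": [1, 3, 10], "spin": 0}, {"offset": [2, 6, 10], "spin": 0}, {"offset": [3, 9, 10], "spin": 0}, {"offset": [4, 12, 10], "spin": 0}]'

```text
time_s: 4.32
eef_pos: [505.0, 35.2, 142.5]
ee_rot: [0.001, -0.0, 1.0, -0.0]
force: [-0.1, -0.3, -0.6]
grip_width: 0.215
grip_force: 39.3
```

>>> send_rows --targets '[{"offset": [1.1, 3.3, 0], "spin": 0}, {"offset": [2.2, 6.6, 0], "spin": 0}, {"offset": [3.3, 9.9, 0], "spin": 0}, {"offset": [4.4, 13.2, 0], "spin": 0}, {"offset": [5.5, 16.5, 0], "spin": 0}, {"offset": [6.6, 19.8, 0], "spin": 0}, {"offset": [7.7, 22.6, 0], "spin": 0}, {"offset": [8.8, 24.8, 0], "spin": 0}]'

```text
time_s: 4.98
eef_pos: [592.6, 284.2, 142.2]
ee_rot: [0.0, -0.001, 1.0, 0.0]
force: [-0.2, -0.3, -0.7]
grip_width: 0.216
grip_force: 39.3
```

>>> send_rows --targets '[{"offset": [0, 0, 0], "spin": 0}, {"offset": [0, 0, 0], "spin": 0}]'

```text
time_s: 5.15
eef_pos: [592.5, 282.5, 141.5]
ee_rot: [-0.0, -0.001, 1.0, -0.0]
force: [-0.2, -0.3, -0.3]
grip_width: 0.22
grip_force: 39.4
```

```bash
cat > dish.py <<'E'
from h import *
import sys
x,y,r=map(float,sys.argv[1:4]); s,p,d=cap('wrist',sys.argv[4]); w=cloud('wrist',d,s)
print(np.round(s['eef_pos'],1),s['ee_rot'],s['grip_width'],s['grip_force'],np.round(s['force'],1))
m=(np.hypot(w[...,0]-x,w[...,1]-y)<r+12)&(w[...,2]>8)&(w[...,2]<20); q=w[m]
from scipy.optimize import least_squares
if len(q)>20:
  print(len(q),q.min(0),q.max(0)); f=least_squares(lambda c:np.hypot(q[:,0]-c[0],q[:,1]-c[1])-(r-2),[x,y],loss='soft_l1'); print('fit',f.x,np.abs(f.fun).mean())
E
python3 dish.py 593 282 29 w1.png
```

```text
[592.5 282.5 141.5] [-1.43465909e-04 -1.39405797e-03  9.99999010e-01 -1.25681883e-04] 0.22037536116662557 39.365771412849426 [-0.2 -0.3 -0.3]
956 [563.7080104  255.02397048   8.07011091] [614.41340397 311.67891979  16.28269209]
fit [592.1037456  283.34150407] 1.108511910252214
```

View pics/w1.png

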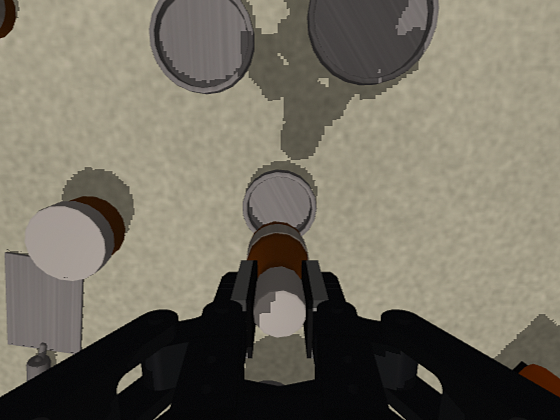

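The bottle is held by its cap at (280,310), and the fitted dish centre (592,283) is right under the TCP.

>>> send_rows --targets '[{"offset": [0, 0.1, -3], "spin": 0}, {"offset": [0, 0.1, -6], "spin": 0}, {"offset": [0, 0.1, -7.5], "spin": 0}, {"offset": [0, 0.1, -8.5], "spin": 0}, {"offset": [0, 0.1, -9], "spin": 0}, {"offset": [0, 0.1, -9.3], "spin": 0}, {"offset": [0, 0.1, -9.5], "spin": 0}, {"offset": [0, 0.1, -9.5], "spin": 0}]'

```text
time_s: 5.87
eef_pos: [593.1, 282.7, 47.1]
ee_rot: [0.001, -0.001, 1.0, 0.0]
force: [-0.6, -0.1, 0.3]
grip_width: 0.223
grip_force: 39.4
```

>>> send_rows --targets '[{"offset": [0, 0, 0], "spin": 0}, {"offset": [0, 0, -0.1], "spin": 0}, {"offset": [0, 0, -0.1], "spin": 0}]'

```text
time_s: 6.12
eef_pos: [593.4, 282.9, 46.6]
ee_rot: [0.001, -0.001, 1.0, 0.0]
force: [-0.6, -0.0, 4.3]
grip_width: 0.222
grip_force: 39.9
```

>>> send_rows --targets '[{"offset": [0, 0, 0], "spin": 0}, {"offset": [0, 0, 0], "spin": 0}, {"offset": [0, 0, 0], "spin": 0}, {"offset": [0, 0, 2], "spin": 0}, {"offset": [0, 0, 5], "spin": 0}, {"offset": [0, 0, 9], "spin": 0}, {"offset": [0, 0, 12], "spin": 0}, {"offset": [0, 0, 15], "spin": 0}]' --grip 0.6

```text
time_s: 6.78
eef_pos: [592.7, 282.8, 197.3]
ee_rot: [0.0, -0.001, 1.0, 0.0]
force: [-0.1, 0.1, 0.3]
grip_width: 0.603
grip_force: 0.0
```

>>> send_rows --targets '[{"offset": [-2.5, -3.3, 0], "spin": 0}, {"offset": [-5, -6.6, 0], "spin": 0}, {"offset": [-7.5, -9.9, 0], "spin": 0}, {"offset": [-9, -13, 0], "spin": 0}, {"offset": [-11, -16, 0], "spin": 0}, {"offset": [-13, -18.5, 0], "spin": 0}, {"offset": [-14.1, -20.5, 0], "spin": 0}, {"offset": [-14.1, -20.5, 0], "spin": 0}]'

```text
time_s: 7.45
eef_pos: [450.2, 75.5, 195.5]
ee_rot: [-0.0, 0.001, 1.0, -0.0]
force: [-0.8, -0.8, 0.1]
grip_width: 0.601
grip_force: 0.0
```

```bash
cat > cap.py <<'E'
from h import *
import sys
x,y,h=map(float,sys.argv[1:4])
s=ctrl.sense(); print(np.round(s['eef_pos'],1),np.round(s['ee_rot'],3),s['grip_width'])
for n in sys.argv[4:]:
  s,p,d=cap(n); w=cloud(n,d,s)
  m=(np.hypot(w[...,0]-x,w[...,1]-y)<30)&(w[...,2]>h-9)&(w[...,2]<h+12); q=w[m]
  print(n,len(q),*( [np.round(np.median(q,0)),np.round((q.min(0)+q.max(0))/2),np.round(q.max(0)-q.min(0))] if len(q) else []))
E
python3 cap.py 452 77 90 wrist; python3 cap.py 593 283 74 wrist top scene
```

```text
[450.2  75.5 195.5] [-0.     0.001  1.    -0.   ] 0.6010244608288144
wrist 876 [450.  77.  90.] [451.  77.  87.] [23. 23. 11.]
[451.3  76.7 195.7] [ 0.     0.001  1.    -0.   ] 0.6017496762881768
wrist 0
top 51 [592. 281.  73.] [593. 282.  72.] [19. 20. 13.]
scene 58 [595. 279.  73.] [593. 281.  70.] [19. 21. 11.]
```

s stands in its dish with its top at z≈73. The m cap is at (451,77).

>>> send_rows --targets '[{"offset": [0, 0, -3.5], "spin": 0}, {"offset": [0, 0, -7], "spin": 0}, {"offset": [0, 0, -10], "spin": 0}, {"offset": [0, 0, -12], "spin": 0}, {"offset": [0, 0, -13], "spin": 0}, {"offset": [0, 0, -13.4], "spin": 0}, {"offset": [0, 0, -13.4], "spin": 0}, {"offset": [0, 0, -13.4], "spin": 0}]'

```text
time_s: 8.32
eef_pos: [452.3, 78.2, 61.7]
ee_rot: [0.0, -0.001, 1.0, -0.0]
force: [-0.3, 0.1, -0.3]
grip_width: 0.603
grip_force: 0.0
```

>>> send_rows --targets '[{"offset": [0, 0, 0], "spin": 0}, {"offset": [0, 0, 0], "spin": 0}, {"offset": [0, 0, 0], "spin": 0}, {"offset": [0, 0, 0], "spin": 0}, {"offset": [0, 0, 0], "spin": 0}, {"offset": [0, 0, 0], "spin": 0}]' --grip 0 --squeeze 45

```text
time_s: 8.82
eef_pos: [452.4, 77.7, 62.0]
ee_rot: [0.001, -0.001, 1.0, -0.0]
force: [0.5, -1.1, 5.9]
grip_width: 0.266
grip_force: 44.2
```

>>> send_rows --targets '[{"offset": [0, 0, 1], "spin": 0}, {"offset": [0, 0, 3], "spin": 0}, {"offset": [0, 0, 5.5], "spin": 0}, {"offset": [0, 0, 8], "spin": 0}, {"offset": [0.3, 3.2, 8], "spin": 0}, {"offset": [0.7, 6.8, 8], "spin": 0}, {"offset": [1.2, 10.4, 8], "spin": 0}, {"offset": [1.7, 13, 8], "spin": 0}]'

```text
time_s: 9.48
eef_pos: [468.4, 210.2, 141.4]
ee_rot: [-0.0, -0.001, 1.0, 0.0]
force: [0.7, -0.0, -1.3]
grip_width: 0.265
grip_force: 44.3
```

>>> send_rows --targets '[{"offset": [0.4, 2, 0], "spin": 0}, {"offset": [0.4, 2.3, 0], "spin": 0}, {"offset": [0.4, 2.3, 0], "spin": 0}, {"offset": [0.4, 2.3, 0], "spin": 0}]'

```text
time_s: 9.82
eef_pos: [472.4, 230.3, 141.1]
ee_rot: [-0.0, -0.001, 1.0, -0.0]
force: [0.3, -0.2, -0.5]
grip_width: 0.267
grip_force: 44.4
```

```bash
python3 dish.py 472.5 229.5 36 w2.png
```

```text
[472.4 230.3 141.1] [-3.73587052e-04 -6.39955427e-04  9.99999702e-01 -2.15340275e-04] 0.26666566283088167 44.37858045101166 [ 0.3 -0.2 -0.5]
1060 [436.02662859 194.25412198   8.08531679] [490.94585632 265.09143386  16.11891319]
fit [471.74442803 229.58463044] 1.0956777484067477
```

>>> send_rows --targets '[{"offset": [0, 0, -2.5], "spin": 0}, {"offset": [0, 0, -4.5], "spin": 0}, {"offset": [0, 0, -6], "spin": 0}, {"offset": [0, 0, -6.8], "spin": 0}, {"offset": [0, 0, -7.2], "spin": 0}, {"offset": [0, 0, -7.5], "spin": 0}, {"offset": [0, 0, -7.5], "spin": 0}, {"offset": [0, 0, -7.6], "spin": 0}]'

```text
time_s: 10.53
eef_pos: [473.2, 230.8, 66.1]
ee_rot: [0.001, -0.001, 1.0, 0.0]
force: [-0.2, -0.3, 0.9]
grip_width: 0.261
grip_force: 44.4
```

>>> send_rows --targets '[{"offset": [0, 0, 0], "spin": 0}, {"offset": [0, 0, 0], "spin": 0}]'

```text
time_s: 10.7
eef_pos: [473.3, 230.8, 66.1]
ee_rot: [0.001, -0.001, 1.0, 0.0]
force: [-0.1, -1.6, 2.9]
grip_width: 0.265
grip_force: 44.7
```

>>> send_rows --targets '[{"offset": [0, 0, 0], "spin": 0}, {"offset": [0, 0, 0], "spin": 0}, {"offset": [0, 0, 0], "spin": 0}, {"offset": [0, 0, 2], "spin": 0}, {"offset": [0, 0, 5], "spin": 0}, {"offset": [0, 0, 9], "spin": 0}, {"offset": [0, 0, 12], "spin": 0}, {"offset": [0, 0, 15], "spin": 0}]' --grip 0.65

```text
time_s: 11.37
eef_pos: [472.6, 230.8, 217.3]
ee_rot: [0.0, -0.001, 1.0, 0.0]
force: [0.8, -0.6, 0.8]
grip_width: 0.651
grip_force: 0.0
```

>>> send_rows --targets '[{"offset": [1, -3.5, 0.5], "spin": 0}, {"offset": [2, -7.2, 0.5], "spin": 0}, {"offset": [3, -11, 0.5], "spin": 0}, {"offset": [4, -14.8, 0.5], "spin": 0}, {"offset": [5, -18.6, 0.5], "spin": 0}, {"offset": [6, -22.4, 0.5], "spin": 0}, {"offset": [7, -26.2, 0.5], "spin": 0}, {"offset": [8, -30, 0.5], "spin": 0}]'

```text
time_s: 12.03
eef_pos: [552.8, -71.1, 220.4]
ee_rot: [0.0, -0.001, 1.0, 0.0]
force: [-0.1, 1.0, 0.3]
grip_width: 0.649
grip_force: 0.0
```

```bash
python3 cap.py 472 230 94 top scene
```

```text
[552.8 -71.1 220.4] [ 0.    -0.001  1.     0.   ] 0.6493544006654939
top 70 [471. 230.  93.] [472. 230.  92.] [23. 23. 13.]
scene 67 [475. 228.  93.] [473. 229.  91.] [25. 22. 11.]
```

m is placed, with its top at z≈93. Next is l at about (614,-279).

>>> send_rows --targets '[{"offset": [1, -3.5, 0], "spin": 0}, {"offset": [2, -7.2, 0], "spin": 0}, {"offset": [3, -11, 0], "spin": 0}, {"offset": [4, -14.8, 0], "spin": 0}, {"offset": [5, -18, 0], "spin": 0}, {"offset": [6, -20.7, 0], "spin": 0}, {"offset": [6.1, -20.7, 0], "spin": 0}, {"offset": [6.1, -20.7, 0], "spin": 0}]'

```text
time_s: 12.8
eef_pos: [613.8, -276.6, 219.3]
ee_rot: [-0.0, -0.0, 1.0, 0.0]
force: [-0.1, 0.0, 1.4]
grip_width: 0.649
grip_force: 0.0
```

```bash
python3 cap.py 614 -279 110 wrist; python3 cap.py 604 -139 130 wrist
```

```text
[ 613.8 -276.6  219.3] [-0. -0.  1.  0.] 0.6487935923420389
wrist 1150 [ 612. -279.  110.] [ 613. -279.  107.] [27. 27. 11.]
[ 613.8 -275.5  219.8] [-0.    -0.001  1.     0.   ] 0.652380872568841
wrist 1974 [ 602. -141.  130.] [ 603. -139.  126.] [32. 32. 11.]
```

>>> send_rows --targets '[{"offset": [0, -0.2, -3.5], "spin": 0}, {"offset": [0, -0.2, -7], "spin": 0}, {"offset": [0, -0.2, -10], "spin": 0}, {"offset": [0, -0.2, -12], "spin": 0}, {"offset": [0, -0.2, -13.2], "spin": 0}, {"offset": [0, -0.2, -13.7], "spin": 0}, {"offset": [0, -0.2, -13.7], "spin": 0}, {"offset": [0, -0.2, -13.7], "spin": 0}]'

```text
time_s: 13.57
eef_pos: [614.4, -278.1, 85.0]
ee_rot: [0.001, -0.001, 1.0, -0.001]
force: [0.2, -0.7, 0.1]
grip_width: 0.649
grip_force: 0.0
```

>>> send_rows --targets '[{"offset": [0, 0, 0], "spin": 0}, {"offset": [0, 0, 0], "spin": 0}, {"offset": [0, 0, 0], "spin": 0}, {"offset": [0, 0, 0], "spin": 0}, {"offset": [0, 0, 0], "spin": 0}, {"offset": [0, 0, 0], "spin": 0}]' --grip 0 --squeeze 55

```text
time_s: 14.07
eef_pos: [614.3, -278.7, 84.8]
ee_rot: [0.001, -0.001, 1.0, -0.001]
force: [-1.0, -0.0, 6.1]
grip_width: 0.309
grip_force: 54.2
```

>>> send_rows --targets '[{"offset": [0, 0, 1], "spin": 0}, {"offset": [0, 0, 3], "spin": 0}, {"offset": [0, 0, 6], "spin": 0}, {"offset": [0, 0, 10], "spin": 0}, {"offset": [0, 0, 13.5], "spin": 0}, {"offset": [0, 0, 16], "spin": 0}, {"offset": [0, 0, 16], "spin": 0}, {"offset": [0, 0, 16], "spin": 0}]'

```text
time_s: 14.73
eef_pos: [613.9, -278.2, 244.5]
ee_rot: [0.001, -0.001, 1.0, -0.001]
force: [-0.0, -0.3, -2.4]
grip_width: 0.312
grip_force: 54.6
```

>>> send_rows --targets '[{"offset": [-0.5, 2, 0], "spin": 0}, {"offset": [-1.3, 5.2, 0], "spin": 0}, {"offset": [-2.2, 8.7, 0], "spin": 0}, {"offset": [-3.1, 12.2, 0], "spin": 0}, {"offset": [-3.9, 15.6, 0], "spin": 0}, {"offset": [-4.8, 19.1, 0], "spin": 0}, {"offset": [-5.7, 22.6, 0], "spin": 0}, {"offset": [-6.5, 26, 0], "spin": 0}]'

```text
time_s: 15.4
eef_pos: [547.1, -16.3, 241.4]
ee_rot: [-0.002, -0.001, 1.0, 0.001]
force: [0.8, 0.2, -2.2]
grip_width: 0.305
grip_force: 54.6
```

>>> send_rows --targets '[{"offset": [-0.9, 3.5, 0], "spin": 0}, {"offset": [-1.7, 7, 0], "spin": 0}, {"offset": [-2.6, 10.5, 0], "spin": 0}, {"offset": [-3.5, 14, 0], "spin": 0}, {"offset": [-4.3, 17.5, 0], "spin": 0}, {"offset": [-5.2, 21, 0], "spin": 0}, {"offset": [-6.1, 24.5, 0], "spin": 0}, {"offset": [-7, 28, 0], "spin": 0}]'

```text
time_s: 16.07
eef_pos: [477.2, 263.2, 241.5]
ee_rot: [-0.002, -0.001, 1.0, -0.001]
force: [0.3, -0.3, -2.9]
grip_width: 0.303
grip_force: 54.6
```

>>> send_rows --targets '[{"offset": [-0.9, 3.2, 0], "spin": 0}, {"offset": [-1.5, 6, 0], "spin": 0}, {"offset": [-2, 8.3, 0], "spin": 0}, {"offset": [-2, 8.3, 0], "spin": 0}, {"offset": [-2, 8.3, 0], "spin": 0}]'

```text
time_s: 16.48
eef_pos: [457.6, 345.3, 241.3]
ee_rot: [-0.002, -0.002, 1.0, -0.001]
force: [-0.3, 0.2, -1.7]
grip_width: 0.309
grip_force: 54.7
```

```bash
python3 dish.py 458.5 345 44 w3.png
```

```text
[457.6 345.3 241.3] [-1.67565882e-03 -1.57284846e-03  9.99996987e-01 -8.62801165e-04] 0.3092110992131301 54.69798803329468 [-0.3  0.2 -1.7]
691 [413.5862829  302.82583142   8.0546151 ] [478.99575413 390.45855665  16.51642889]
fit [457.44226944 346.48373315] 1.0763799478624578
```

>>> send_rows --targets '[{"offset": [0, 0, -4], "spin": 0}, {"offset": [0, 0, -8], "spin": 0}, {"offset": [0, 0, -11], "spin": 0}, {"offset": [0, 0, -13.2], "spin": 0}, {"offset": [0, 0, -14.5], "spin": 0}, {"offset": [0, 0, -15], "spin": 0}, {"offset": [0, 0, -15.3], "spin": 0}, {"offset": [0, 0, -15.3], "spin": 0}]'

```text
time_s: 17.2
eef_pos: [459.0, 344.3, 90.3]
ee_rot: [-0.0, -0.0, 1.0, -0.0]
force: [0.5, -0.7, -1.5]
grip_width: 0.311
grip_force: 54.8
```

>>> send_rows --targets '[{"offset": [0, 0, -0.1], "spin": 0}, {"offset": [0, 0, -0.2], "spin": 0}, {"offset": [0, 0, -0.2], "spin": 0}]'

```text
time_s: 17.45
eef_pos: [459.0, 344.8, 88.8]
ee_rot: [0.0, -0.001, 1.0, 0.0]
force: [-0.0, 0.6, -1.9]
grip_width: 0.304
grip_force: 54.8
```

No contact yet, so I'll creep down 1 mm at a time.

>>> send_rows --targets '[{"offset": [0, 0, -0.1], "spin": 0}, {"offset": [0, 0, -0.1], "spin": 0}]'

```text
time_s: 17.62
eef_pos: [459.4, 344.9, 88.7]
ee_rot: [0.001, -0.001, 1.0, 0.0]
force: [-1.7, -1.6, 7.3]
grip_width: 0.308
grip_force: 55.5
```

>>> send_rows --targets '[{"offset": [0, 0, 0], "spin": 0}, {"offset": [0, 0, 0], "spin": 0}, {"offset": [0, 0, 0], "spin": 0}, {"offset": [0, 0, 2], "spin": 0}, {"offset": [0, 0, 5], "spin": 0}, {"offset": [0, 0, 9], "spin": 0}, {"offset": [0, 0, 12], "spin": 0}, {"offset": [0, 0, 15], "spin": 0}]' --grip 0.7

```text
time_s: 18.28
eef_pos: [458.7, 344.8, 239.4]
ee_rot: [0.0, -0.001, 1.0, 0.0]
force: [0.2, 0.5, -0.4]
grip_width: 0.699
grip_force: 0.0
```

>>> send_rows --targets '[{"offset": [1, -3.5, 0.5], "spin": 0}, {"offset": [2, -7.2, 0.5], "spin": 0}, {"offset": [3, -11, 0.5], "spin": 0}, {"offset": [4, -14.8, 0.5], "spin": 0}, {"offset": [5, -18.6, 0.5], "spin": 0}, {"offset": [6, -22.4, 0.5], "spin": 0}, {"offset": [7, -26.2, 0.5], "spin": 0}, {"offset": [8, -30, 0.5], "spin": 0}]'

```text
time_s: 18.95
eef_pos: [538.9, 42.9, 242.5]
ee_rot: [0.0, -0.001, 1.0, 0.0]
force: [0.1, 0.8, 0.4]
grip_width: 0.699
grip_force: 0.0
```

>>> send_rows --targets '[{"offset": [1, -3.5, 0], "spin": 0}, {"offset": [2.5, -7.2, 0], "spin": 0}, {"offset": [4, -11, 0], "spin": 0}, {"offset": [5.5, -14.8, 0], "spin": 0}, {"offset": [6.5, -18.4, 0], "spin": 0}, {"offset": [6.5, -18.4, 0], "spin": 0}, {"offset": [6.5, -18.4, 0], "spin": 0}]'

```text
time_s: 19.53
eef_pos: [603.7, -140.8, 241.5]
ee_rot: [-0.0, 0.001, 1.0, 0.0]
force: [0.1, 0.0, -0.6]
grip_width: 0.697
grip_force: 0.0
```

```bash
python3 cap.py 458 345 114 top scene;python3 cap.py 604 -139 130 wrist
```

```text
[ 603.7 -140.8  241.5] [-0.     0.001  1.     0.   ] 0.6968257802172456
top 100 [458. 344. 113.] [458. 344. 113.] [26. 26. 17.]
scene 80 [463. 341. 113.] [461. 344. 111.] [26. 28. 11.]
[ 603.6 -138.5  242.3] [-0.    -0.001  1.     0.   ] 0.7049808545486282
wrist 1465 [ 602. -139.  130.] [ 603. -139.  127.] [32. 31. 11.]
```

>>> send_rows --targets '[{"offset": [0, 0, -3.5], "spin": 0}, {"offset": [0, 0, -7], "spin": 0}, {"offset": [0, 0, -10], "spin": 0}, {"offset": [0, 0, -12], "spin": 0}, {"offset": [0, 0, -13.4], "spin": 0}, {"offset": [0, 0, -13.8], "spin": 0}, {"offset": [0, 0, -13.8], "spin": 0}, {"offset": [0, 0, -13.8], "spin": 0}]'

```text
time_s: 20.35
eef_pos: [604.3, -138.7, 105.6]
ee_rot: [0.001, -0.001, 1.0, -0.0]
force: [0.3, -0.2, 0.5]
grip_width: 0.702
grip_force: 0.0
```

>>> send_rows --targets '[{"offset": [0, 0, 0], "spin": 0}, {"offset": [0, 0, 0], "spin": 0}, {"offset": [0, 0, 0], "spin": 0}, {"offset": [0, 0, 0], "spin": 0}, {"offset": [0, 0, 0], "spin": 0}, {"offset": [0, 0, 0], "spin": 0}]' --grip 0 --squeeze 70

```text
time_s: 20.85
eef_pos: [604.3, -139.5, 105.7]
ee_rot: [0.001, -0.001, 1.0, -0.0]
force: [-0.6, -0.7, 6.3]
grip_width: 0.353
grip_force: 69.3
```

>>> send_rows --targets '[{"offset": [0, 0, 1], "spin": 0}, {"offset": [0, 0, 3], "spin": 0}, {"offset": [0, 0, 6], "spin": 0}, {"offset": [0, 0, 9], "spin": 0}, {"offset": [0, 0, 11], "spin": 0}, {"offset": [0, 0, 12], "spin": 0}, {"offset": [0, 0, 12], "spin": 0}, {"offset": [0, 0, 12], "spin": 0}]'

```text
time_s: 21.52
eef_pos: [603.4, -139.1, 223.4]
ee_rot: [-0.001, -0.001, 1.0, 0.0]
force: [1.0, 0.4, -4.1]
grip_width: 0.356
grip_force: 69.8
```

>>> send_rows --targets '[{"offset": [-2, -1, 0], "spin": 0}, {"offset": [-5, -2.5, 0], "spin": 0}, {"offset": [-8, -4, 0], "spin": 0}, {"offset": [-11, -5.5, 0], "spin": 0}, {"offset": [-13.3, -6.6, 0], "spin": 0}, {"offset": [-14.3, -7.2, 0], "spin": 0}, {"offset": [-14.3, -7.2, 0], "spin": 0}, {"offset": [-14.3, -7.2, 0], "spin": 0}]'

```text
time_s: 22.18
eef_pos: [460.8, -211.1, 223.5]
ee_rot: [-0.0, -0.0, 1.0, 0.001]
force: [1.1, -0.4, -3.4]
grip_width: 0.355
grip_force: 69.9
```

```bash
python3 dish.py 461 -210.5 52 w4.png
```

```text
[ 460.8 -211.1  223.5] [-4.20454906e-04 -1.69316853e-04  9.99999726e-01  5.86113681e-04] 0.3554666605263154 69.85351324081421 [ 1.1 -0.4 -3.4]
852 [ 408.45901037 -262.48617821    8.0002374 ] [ 476.78103068 -159.43960946   16.65118201]
fit [ 460.38822444 -210.84840824] 1.0862890563601306
```

>>> send_rows --targets '[{"offset": [0, 0, -3], "spin": 0}, {"offset": [0, 0, -6], "spin": 0}, {"offset": [0, 0, -8.5], "spin": 0}, {"offset": [0, 0, -10], "spin": 0}, {"offset": [0, 0, -10.8], "spin": 0}, {"offset": [0, 0, -11.2], "spin": 0}, {"offset": [0, 0, -11.4], "spin": 0}, {"offset": [0, 0, -11.4], "spin": 0}]'

```text
time_s: 22.9
eef_pos: [461.3, -211.2, 110.7]
ee_rot: [0.0, -0.001, 1.0, -0.0]
force: [0.0, -0.5, -2.7]
grip_width: 0.35
grip_force: 69.8
```

>>> send_rows --targets '[{"offset": [0, 0, -0.1], "spin": 0}, {"offset": [0, 0, -0.1], "spin": 0}]'

```text
time_s: 23.07
eef_pos: [461.1, -211.4, 109.9]
ee_rot: [0.001, -0.001, 1.0, -0.0]
force: [0.3, -0.2, -3.4]
grip_width: 0.349
grip_force: 69.8
```

>>> send_rows --targets '[{"offset": [0, 0, -0.1], "spin": 0}, {"offset": [0, 0, -0.1], "spin": 0}]'

```text
time_s: 23.23
eef_pos: [461.3, -211.6, 109.7]
ee_rot: [0.001, -0.001, 1.0, -0.001]
force: [-2.7, 0.3, 5.5]
grip_width: 0.348
grip_force: 70.9
```

Contact. I'll release, rise clear of the bottle and take a last look.

>>> send_rows --targets '[{"offset": [0, 0, 0], "spin": 0}, {"offset": [0, 0, 0], "spin": 0}, {"offset": [0, 0, 0], "spin": 0}, {"offset": [0, 0, 2], "spin": 0}, {"offset": [0, 0, 5], "spin": 0}, {"offset": [0, 0, 9], "spin": 0}, {"offset": [0, 0, 12], "spin": 0}, {"offset": [0, 0, 15], "spin": 0}]' --grip 0.7

```text
time_s: 23.9
eef_pos: [460.7, -211.1, 260.4]
ee_rot: [0.001, -0.001, 1.0, -0.0]
force: [0.5, 0.4, -0.4]
grip_width: 0.704
grip_force: 0.0
```

>>> send_rows --targets '[{"offset": [0, 3, 0], "spin": 0}, {"offset": [0, 6, 0], "spin": 0}, {"offset": [0, 9, 0], "spin": 0}, {"offset": [0, 12, 0], "spin": 0}, {"offset": [0, 15, 0], "spin": 0}, {"offset": [0, 17, 0], "spin": 0}, {"offset": [0, 17, 0], "spin": 0}, {"offset": [0, 17, 0], "spin": 0}]'

```text
time_s: 24.57
eef_pos: [460.8, -40.8, 258.5]
ee_rot: [0.0, -0.001, 1.0, -0.0]
force: [-0.6, -0.7, -0.8]
grip_width: 0.703
grip_force: 0.0
```

```bash
python3 cap.py 593 283 74 top; python3 cap.py 472 230 94 top; python3 cap.py 458 345 114 top; python3 cap.py 460 -211 134 top scene; python3 -c "
from h import *; cap('scene','scene1.png')"
```

```text
[460.8 -40.8 258.5] [ 0.    -0.001  1.    -0.   ] 0.7030081011361038
top 48 [592. 281.  73.] [592. 282.  73.] [19. 19. 11.]
[460.8 -41.5 258.4] [ 0.    -0.001  1.    -0.   ] 0.6976069289124861
top 70 [471. 230.  93.] [472. 230.  92.] [23. 23. 14.]
[460.8 -41.9 258.3] [ 0. -0.  1. -0.] 0.6975112255724152
top 100 [458. 344. 113.] [458. 344. 113.] [26. 27. 16.]
[460.8 -42.1 258.3] [-0. -0.  1. -0.] 0.7018106902824706
top 132 [ 461. -211.  133.] [ 462. -210.  133.] [30. 31. 14.]
scene 154 [ 465. -211.  134.] [ 462. -212.  131.] [32. 30. 11.]
```

View pics/scene1.png

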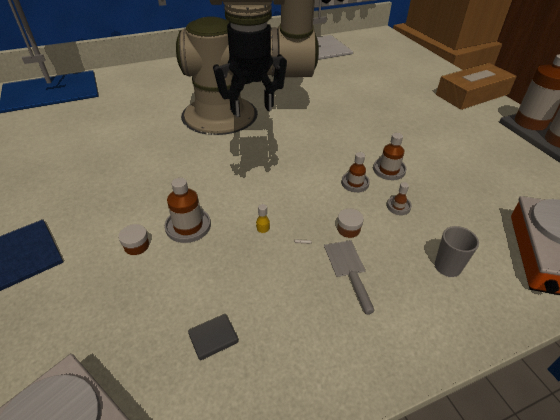

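All four bottles stand upright in their own dishes: xl (187,222), m (356,180), l (390,167), s (399,204). The jars and the yellow bottle haven't moved.

```bash
python3 -c "
from rig import ctrl; print(ctrl.finish_job())"
```

```text
the job is handed in; nothing more can be done
None
```

I've handed the job in: all four bottles stand upright and released in their matching dishes, smallest to largest, after about 25 s, and the two jars and the yellow look-alike were left alone.

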